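# Set the dose on the dispenser with the wide thumbwheel

### The job

Two dose setters stand on the bench; one has a wide thumbwheel, the other a narrow one. On the setter with the wide wheel, roll the wheel with a fingertip on its exposed rim until the black pointer under the window stands opposite the middle of the dark steel index plate, then let go. Leave the narrow wheel as it is set.

Things in the scene. Friction and masses are not known exactly. Their poses are not given: they have to be found in the camera images.
- setter_wide: the dose setter to adjust: fixed white box 140 mm long (x), 100 wide (y), flat grey deck 56 mm up, steel nozzle on its +x end. Origin: centre of underside, z up. Thumbwheel slot centred at x 0, y +24 mm; flush closed window 112 x 34 mm centred at x 0, y -24 mm; nothing else on the deck is over 2 mm high. The other setter is alike but its wheel is 8 mm wide; they may stand in swapped places
- setter_wide_wheel (a joint): black ribbed wheel, diameter 60, 20 mm wide, axle along the box's y. Only its rim shows: crown 14 mm above the deck (70 above the bench), exposed 50 mm along x. 0 to 2.0 rad between stops; + = top moves to the box's +x. Sprung axle: sinks up to 6 mm when pressed (3 N at touch, +0.8 N/mm); press 3 to 5 mm, then drag level. Turns with about 1 N at the rim, stays where left; several strokes are fine
- setter_wide_pointer_tip (a point): inner end of the black pointer, a 5 mm wide bar seen through the window of setter_wide, coming from the wheel's side; the point is on the window's centre line, 52 mm above the bench (it dips with the pressed wheel). It slides along the box's x from -45 to +45 mm, 45 mm per rad of the wheel (1.5 mm per mm of rim travel), the same way as the top of the wheel
- setter_wide_index_mid (a point): middle (along x) of the dark steel index plate, 20 mm wide along x, seen through the same window, coming from the side away from the wheel; the point is on the window's centre line, 52 mm above the bench. The plate cannot be reached and stays put; at first it is on the +x side of the pointer
- setter_narrow_pointer_tip (a point): the same point of the pointer of the other setter, whose thumbwheel is only 8 mm wide; leave it where it is

How it is judged:
By the outcome, as a careful person would: the job done as asked, in the order asked, and still so for the second after the job is handed in, with the robot touching nothing.
It also fails if it takes over 38 s, if anything falls off the work surface, if the arm or the gripper's body presses on something with over 40 N, if the wrist force passes 120 N, or if a joint passes its speed limit or range.

### The arm

A 7-joint arm with a two-finger parallel gripper is mounted at the origin on the work surface; the furniture and walls round the work are solid. World frame = base frame: x ahead of the robot, y to its left, z up, the work surface at z = 0. Lengths are in m, angles in rad, forces in N, time in s.
With the tool pointing down it reaches from about 0.4 to 0.85 m from the base axis. Payload 10.4 kg.
Tool frame: the origin (TCP) lies midway between the tips of the shut fingers; the grasp point (between the pads) lies hold_point_z behind it (hold_point_z is the distance from the TCP to the grasp point, in m); z points along the fingers, y is the line along which they close (so a half turn about z gives the same grasp; the last joint's range is limited). The gripper opens to 87 mm and grips with 3 to 60 N. Pads are 19 mm wide; open, the fingers measure 117 mm over their backs; the gripper's body (75 mm by 190 mm) begins 51 mm behind the grasp point.
Start: joints at [1.253, 0.332, -0.065, 1.46, 0.022, 1.35, -0.088], TCP at [0.182, -0.598, 0.223] pointing down, gripper open.
Joint ranges: [-2.6, 2.6], [-0.5, 2.12], [-1.47, 1.34], [0.16, 2.42], [-1.27, 4.41], [0.06, 2.06], [-2.6, 2.6]. Speed limits (rad/s): [2.22, 2.22, 2.79, 2.79, 3.14, 3.14, 3.14].

### API

Orientations are given as a unit quaternion [x, y, z, w].
In Python, from bench import * gives the robot as it stands. The module is installed in compiled form; this text tells all that it offers.
- The arm moves only by the tool drive_tool, never from a script. Its argument "increments" is a list of rows, each a list of 6 numbers: the shift along the tool's x, y, z scaled (see below), then the turn, a rotation vector about the tool's x, y, z scaled (see below). In form: [[dx, dy, dz, rx, ry, rz], ...]. A call has exactly 5 rows; each row is the pose to reach, as a shift and turn from the pose commanded when the call began, along the tool's axes at that moment; what a row does not reach only later rows make up. The controller multiplies each number of a shift by 300 mm and each number of a turn by pi/4 rad. A row lasts 1/12 s, in which the tool goes at most 41.7 mm and 7.16 degrees, less where a joint would pass 70% of its speed; a pose out of reach is approached as far as the arm can. A call with a number of a shift or a turn outside -1 to 1 is refused whole. A call with a gripper value outside its range is refused whole. "claw" is the closure, from 0 (fully open) to 1 (shut), set as the call begins (left out, the last holds). The fingers move at their own pace and stop on an object; "force" is the grip in N (left out, the last holds). Time passes only in rows, so rows that repeat a pose let the fingers close, or fill a call up. It gives the time, the measured TCP pose, the force, the opening and the grip force at its end, in the units of the state.
- read_state(): the state, without advancing time (a new reading comes with each control period).
- camera(name): name is "scene" or "top" or "wrist"; returns the picture (420x560x3 uint8, blue, green, red); there is no depth.
- get_calibration(name): a dict with "K" (3x3 intrinsics, pixels), "k1" (the pictures are not rectified: a ray, as slopes to the right and down, at radius r is drawn at 1 + k1 r^2 times it, then the intrinsics apply), "position" and "rotation" of the camera in the world. Camera axes: x right, y down, z forward; pixel columns grow to the right and rows downward; lengths in m; the calibration is good to about 2 mm. A picture is of the moment at which its call begins: read the wrist's pose just before it. get_calibration takes no time and is no camera call; for the wrist camera it gives the pose at the moment of the call.
- close_job(): hands the job in; it is judged then, once.
The state is a dict: "time": time; "joint_positions": joint angles; "joint_vel": joint speeds; "joint_torque": joint torques, N m; "ee_pos": TCP position; "eef_rot": TCP orientation; "ft_force": force on the tool from outside, world axes, zero at the start; "torque": the same for the moment, N m; "width": finger opening in m; "grip_force": force on a finger pad.
Only numpy, scipy, OpenCV 4.12 (cv2) and the standard library are available. Lean on these libraries where they do the work, as an engineer would, in place of code of your own. Each camera call takes 0.05 s, during which the arm holds its last target. There are 200 camera calls.

## Working session

There is one attempt and no reset: what is moved stays moved. The work goes in short steps, Python scripts to look and compute and a tool call to move; the robot and the scene stay as the last step left them, time stands still between calls to the robot, and variables do not carry over. Pictures are saved under pics/ and viewed, at most 10 in all, crops included, and the job is handed in when it is done.

Besides the shell and the picture viewer there is one more tool, called after ">>>" as name(argument=value, ...), one argument or row to a line, values as JSON. drive_tool: Moves the arm, as the interface text tells. Its arguments: {"type":"object","properties":{"increments":{"type":"array","items":{"type":"array","items":{"type":"number"}}},"claw":{"type":"number"},"force":{"type":"number"}},"required":["increments"]}

```bash
mkdir -p pics
python3 - <<'E'
from bench import *
import cv2,numpy as np
s=read_state();print({k:np.round(v,3) for k,v in s.items()})
for n in("top","scene"):
    c=get_calibration(n);print(n,c)
    cv2.imwrite(f"pics/{n}0.png",camera(n))
E
```

```text
{'time': np.float64(0.0), 'joint_positions': array([ 1.253,  0.333, -0.065,  1.461,  0.022,  1.35 , -0.089]), 'joint_vel': array([ 0.001, -0.002,  0.001, -0.   ,  0.001, -0.   ,  0.001]), 'joint_torque': array([ 0.0000e+00, -6.2326e+01,  2.5000e-02, -3.8989e+01, -6.1000e-02,
        4.0000e-02,  0.0000e+00]), 'ee_pos': array([ 0.181, -0.598,  0.222]), 'eef_rot': array([ 0.989,  0.147, -0.   , -0.001]), 'ft_force': array([ 0.043,  0.083, -0.253]), 'torque': array([-0.032,  0.047,  0.015]), 'grip_force': np.float64(0.0), 'width': np.float64(0.087)}
top {'K': array([[384.77795274,   0.        , 278.03083472],
       [  0.        , 384.77795274, 204.86355012],
       [  0.        ,   0.        ,   1.        ]]), 'k1': -0.0601163280695472, 'position': array([ 0.34851113, -0.24648773,  0.91157821]), 'rotation': array([ 0.71428441, -0.69369663,  0.06881347, -0.06202802])}
scene {'K': array([[478.01354793,   0.        , 285.81104632],
       [  0.        , 478.01354793, 214.56857943],
       [  0.        ,   0.        ,   1.        ]]), 'k1': -0.04129450486920606, 'position': array([0.14864044, 0.28221821, 0.62734746]), 'rotation': array([-0.26175132,  0.86973526, -0.40218273,  0.11530774])}
```

View pics/top0.png

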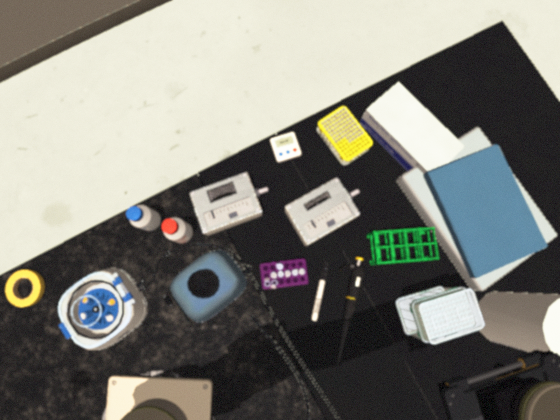

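View pics/scene0.png

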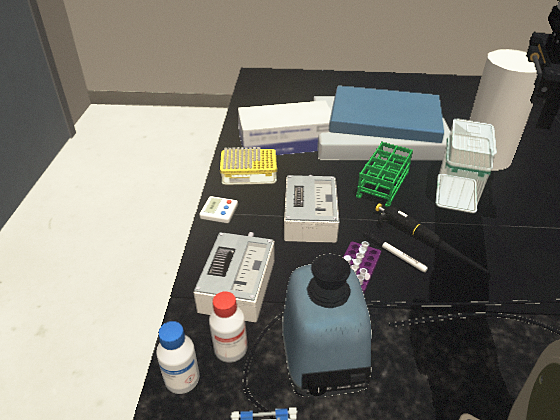

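The top view shows the wide-wheel setter around (227,203) and the narrow one around (322,210), with both nozzles to the right. Next I'll enlarge both views.

Run:
```python
import cv2,numpy as np
a=cv2.imread("pics/top0.png")[165:245,180:280]
b=cv2.imread("pics/scene0.png")[225:325,190:290]
cv2.imwrite("pics/crop.png",cv2.resize(a,None,fx=7.5,fy=7.5,interpolation=cv2.INTER_CUBIC))
cv2.imwrite("pics/crop2.png",cv2.resize(b,None,fx=6,fy=6,interpolation=cv2.INTER_CUBIC))
```

```text
(no output)
```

View pics/crop.png

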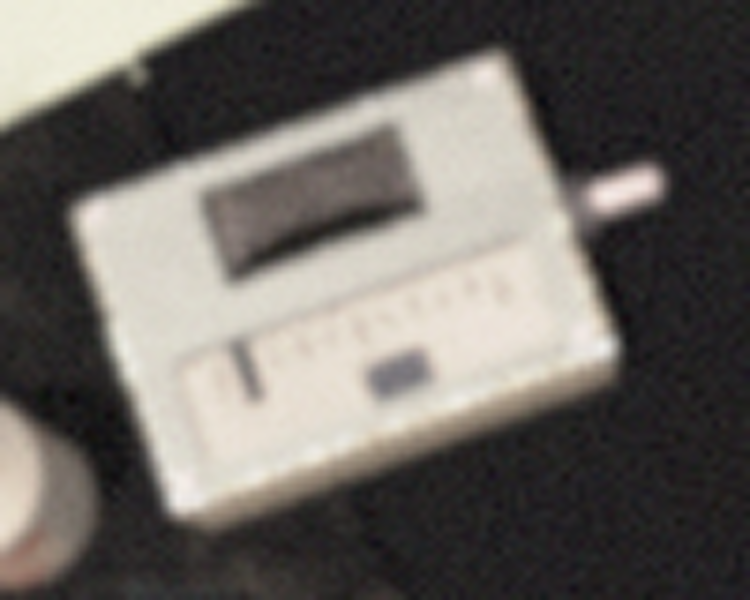

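View pics/crop2.png

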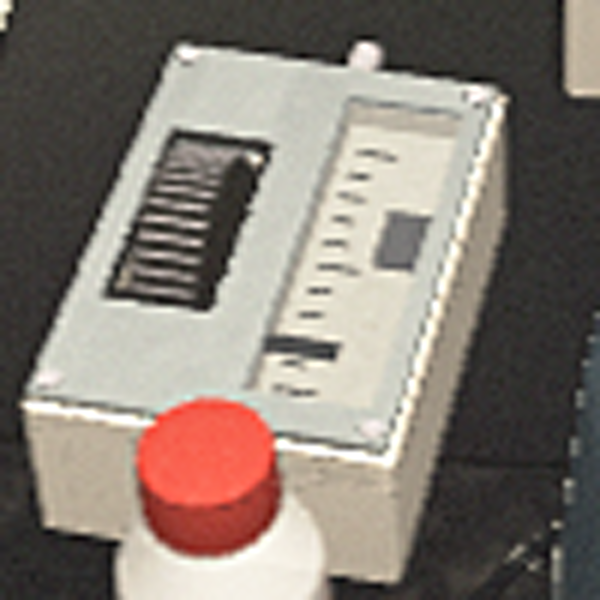

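The wide setter's pointer tip is near crop pixel (256,398) and the plate's inner end near (397,360). The scene crop also gives four usable deck corners.

```bash
cat > h.py <<'E'
from bench import *
import cv2,numpy as np
from scipy.spatial.transform import Rotation as R
from scipy.optimize import least_squares
def cam(n):
    c=get_calibration(n);q=np.array(c["rotation"])
    return c["K"],c["k1"],np.array(c["position"]),(R.from_quat(q).as_matrix() if q.size==4 else q)
def hit(n,px,z,C=None):
    K,k1,p,M=C or cam(n)
    s=cv2.undistortPoints(np.array(px,float).reshape(-1,1,2),K,np.array([k1,0,0,0])).reshape(-1,2)
    d=np.c_[s,np.ones(len(s))]@M.T
    return p+d*((z-p[2])/d[:,2])[:,None]
E
python3 - <<'E'
from h import *
P={}
t=lambda l:np.array(l)/7.5+[180,165]-.43
s=lambda l:np.array(l)/6+[190,225]-.42
box=np.array([[-70,50],[70,50],[70,-50],[-70,-50]])/1e3
obs={"top":(t([(72,210),(505,50),(615,352),(178,512)]),t([(256,398),(397,360),(370,378),(432,372)])),
"scene":(s([(25,400),(178,45),(508,95),(390,458)]),s([(338,350),(385,240)]))}
def fit(w):
    r=least_squares(lambda v:(w-(v[:2]+box@np.array([[np.cos(v[2]),np.sin(v[2])],[-np.sin(v[2]),np.cos(v[2])]]))).ravel(),[w[:,0].mean(),w[:,1].mean(),np.arctan2(*(w[1]-w[0])[::-1])])
    return r.x,np.abs(r.fun).max()
for n,(c,m) in obs.items():
    w=hit(n,c,.056)[:,:2];v,e=fit(w);print(n,v.round(4),"err",e.round(4))
    c_,s_=np.cos(v[2]),np.sin(v[2]);M=np.array([[c_,-s_],[s_,c_]])
    print("marks local",((hit(n,m,.052)[:,:2]-v[:2])@M).round(4))
    print("wheel",(v[:2]+M@[0,.024]).round(4))
# bottle
print("cap",hit("top",[(170,227)],.08))
s=read_state();print(R.from_quat(s["eef_rot"]).as_matrix().round(3))
import bench;print(getattr(bench,"hold_point_z",None))
K,k,p,M=cam("wrist");print("wrist",p,M.round(2))
E
```

```text
top [ 0.5125 -0.1328 -1.1802] err 0.0008
marks local [[-0.0368 -0.0243]
 [ 0.0069 -0.0283]
 [-0.0026 -0.0306]
 [ 0.0155 -0.0355]]
wheel [ 0.5347 -0.1237]
scene [ 0.5094 -0.1294 -1.1852] err 0.0021
marks local [[-0.0325 -0.0253]
 [ 0.0088 -0.0278]]
wheel [ 0.5316 -0.1204]
cap [[ 0.4482978  -0.01839427  0.08      ]]
[[ 0.957  0.291 -0.   ]
 [ 0.291 -0.957  0.001]
 [-0.    -0.001 -1.   ]]
0.0187
wrist [ 0.25538784 -0.575462    0.38343648] [[ 0.29 -0.92 -0.27]
 [-0.96 -0.28 -0.08]
 [-0.    0.28 -0.96]]
```

>>> drive_tool(
  increments=[
    [0.08,-0.075,0,0,0,0],
    [0.17,-0.16,0,0,0,0],
    [0.26,-0.245,0,0,0,0],
    [0.35,-0.33,0,0,0,0],
    [0.44,-0.415,0,0,0,0],
  ],
  claw=1,
)

```text
time: 0.52
ee_pos: [0.2722, -0.4388, 0.2222]
eef_rot: [0.989, 0.147, -0.0, -0.0]
ft_force: [0.4, -0.6, 0.7]
width: 0.0616
grip_force: 0.0
```

>>> drive_tool(
  increments=[
    [0.09,-0.085,0,0,0,0],
    [0.18,-0.17,0,0,0,0],
    [0.27,-0.255,0,0,0,0],
    [0.36,-0.34,0,0,0,0],
    [0.44,-0.415,0,0,0,0],
  ],
)

```text
time: 0.93
ee_pos: [0.3626, -0.2807, 0.2224]
eef_rot: [0.989, 0.147, -0.0, -0.0]
ft_force: [0.8, -0.5, -0.4]
width: 0.0281
grip_force: 0.0
```

>>> drive_tool(
  increments=[
    [0.08,-0.075,0,0,0,-0.04],
    [0.16,-0.15,0,0,0,-0.08],
    [0.25,-0.24,0,0,0,-0.118],
    [0.335,-0.31,0,0,0,-0.118],
    [0.335,-0.31,0,0,0,-0.118],
  ],
)

```text
time: 1.35
ee_pos: [0.4338, -0.1585, 0.2227]
eef_rot: [0.98, 0.197, 0.001, -0.001]
ft_force: [-0.2, 0.5, 0.5]
width: 0.0017
grip_force: 0.0
```

Run:
```python
from h import *
s=read_state();print(s["time"],s["ee_pos"],R.from_quat(s["eef_rot"]).as_matrix().round(3).tolist(),s["width"],s["ft_force"])
K,k,p,M=cam("wrist");np.savez("w1.npz",K=K,k=k,p=p,M=M)
cv2.imwrite("pics/w1.png",camera("wrist"))
```

```text
1.35 [ 0.43384971 -0.15854816  0.22271641] [[0.923, 0.386, 0.001], [0.386, -0.923, 0.001], [0.002, -0.001, -1.0]] 0.0016714517732646502 [-0.2322159   0.48559395  0.54635591]
```

View pics/w1.png

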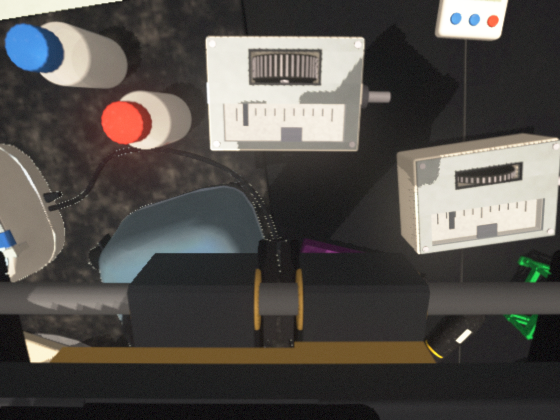

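The wrist view shows the wide setter at (205–365, 37–150), with the pointer near (245,118) and the plate near (291,134). I'll enlarge this region.

Run:
```python
import cv2
a=cv2.imread("pics/w1.png")[30:155,200:366]
cv2.imwrite("pics/w1c.png",cv2.resize(a,None,fx=4.8,fy=4.8,interpolation=cv2.INTER_CUBIC))
```

```text
(no output)
```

View pics/w1c.png

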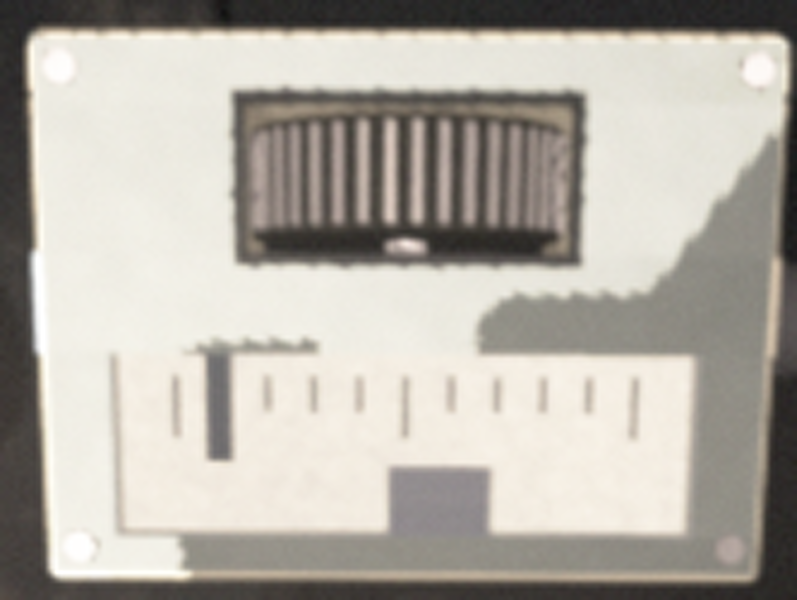

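Run:
```python
from h import *
d=np.load("w1.npz");C=(d["K"],float(d["k"]),d["p"],d["M"])
f=lambda l:np.array(l)/4.8+[200,30]-.4
w=hit("wrist",f([(28,30),(790,35),(757,580),(48,578)]),.056,C)[:,:2]
v=w[1]+w[2]-w[0]-w[3];a=np.arctan2(v[1],v[0]);o=w.mean(0);print(o,a,np.linalg.norm(np.diff(w[[0,1,2,3,0]],axis=0),axis=1))
M=np.array([[np.cos(a),-np.sin(a)],[np.sin(a),np.cos(a)]])
print(((hit("wrist",f([(220,460),(440,467),(388,467),(490,467)]),.052,C)[:,:2]-o)@M).round(4))
wh=o+M@[0,.024];s=read_state();Rt=R.from_quat(s["eef_rot"]).as_matrix()
print("wheel",wh,"tool delta",(Rt.T@(np.r_[wh,.085]-s["ee_pos"])/.3).round(4))
bx=M@[1,0];print("box x in tool",(Rt.T@np.r_[bx,0]).round(4))
print("red cap h: ",[(z,hit("wrist",[(126,122)],z,C)[0,:2].round(3),hit("scene",[(224,302)],z)[0,:2].round(3)) for z in(.07,.085,.1,.12)])
```

```text
[ 0.51186228 -0.13178263] -1.1786980109977043 [0.13666218 0.09769004 0.13823087 0.09812789]
[[-0.0356 -0.0267]
 [ 0.0069 -0.0278]
 [-0.0031 -0.0279]
 [ 0.0166 -0.0278]]
wheel [ 0.5340409  -0.12261155] tool delta [0.3628 0.0099 0.4585]
box x in tool [-1.3e-03  1.0e+00 -4.0e-04]
red cap h:  [(0.07, array([ 0.438, -0.012]), array([ 0.468, -0.049])), (0.085, array([ 0.441, -0.018]), array([ 0.459, -0.04 ])), (0.1, array([ 0.444, -0.023]), array([ 0.451, -0.031])), (0.12, array([ 0.448, -0.031]), array([ 0.439, -0.019]))]
```

>>> drive_tool(
  increments=[
    [0.09,-0.01,0.05,0,0,0],
    [0.18,-0.02,0.13,0,0,0],
    [0.27,-0.03,0.22,0,0,0],
    [0.363,-0.037,0.31,0,0,0],
    [0.363,-0.037,0.4,0,0,0],
  ],
)

```text
time: 1.82
ee_pos: [0.5307, -0.111, 0.1011]
eef_rot: [0.981, 0.194, 0.001, -0.001]
ft_force: [0.0, -1.1, 0.5]
width: 0.0006
grip_force: 0.0
```

>>> drive_tool(
  increments=[
    [0,0,0.02,0,0,0],
    [0,0,0.04,0,0,0],
    [0,0,0.055,0,0,0],
    [0,0,0.055,0,0,0],
    [0,0,0.055,0,0,0],
  ],
)

```text
time: 2.23
ee_pos: [0.5279, -0.1145, 0.0874]
eef_rot: [0.981, 0.192, 0.001, 0.001]
ft_force: [-0.3, 0.9, 0.5]
width: 0.0003
grip_force: 0.0
```

>>> drive_tool(
  increments=[
    [0.008,-0.016,0.015,0,0,0],
    [0.008,-0.016,0.03,0,0,0],
    [0.008,-0.016,0.045,0,0,0],
    [0.008,-0.016,0.06,0,0,0],
    [0.008,-0.016,0.071,0,0,0],
  ],
)

```text
time: 2.65
ee_pos: [0.5282, -0.108, 0.0645]
eef_rot: [0.981, 0.193, 0.0, 0.0]
ft_force: [-2.2, 2.0, 7.6]
width: 0.0006
grip_force: 3.4
```

>>> drive_tool(
  increments=[
    [0,0,0,0,0,0],
    [0,0,0,0,0,0],
    [0,0,0,0,0,0],
    [0,0,0,0,0,0],
    [0,0,0,0,0,0],
  ],
)

```text
time: 3.07
ee_pos: [0.5281, -0.1078, 0.065]
eef_rot: [0.981, 0.193, 0.0, -0.0]
ft_force: [-2.4, 0.6, 6.6]
width: 0.0005
grip_force: 3.2
```

>>> drive_tool(
  increments=[
    [0,0.008,-0.002,0,0,0],
    [0,0.018,-0.002,0,0,0],
    [0,0.028,-0.002,0,0,0],
    [0,0.038,-0.002,0,0,0],
    [0,0.048,-0.002,0,0,0],
  ],
)

```text
time: 3.48
ee_pos: [0.5339, -0.1216, 0.0658]
eef_rot: [0.981, 0.193, 0.0, 0.0]
ft_force: [-0.6, 1.0, 6.8]
width: 0.0006
grip_force: 3.3
```

>>> drive_tool(
  increments=[
    [0,0.012,0,0,0,0],
    [0,0.024,0,0,0,0],
    [0,0.036,0,0,0,0],
    [0,0.046,0,0,0,0],
    [0,0.046,0,0,0,0],
  ],
)

```text
time: 3.9
ee_pos: [0.5396, -0.1354, 0.0659]
eef_rot: [0.981, 0.192, 0.001, 0.001]
ft_force: [0.1, -2.1, 6.1]
width: 0.0008
grip_force: 3.0
```

>>> drive_tool(
  increments=[
    [0,0,0,0,0,0],
    [0,0,-0.02,0,0,0],
    [0,0,-0.06,0,0,0],
    [0,0,-0.12,0,0,0],
    [0,0,-0.2,0,0,0],
  ],
)

```text
time: 4.32
ee_pos: [0.5375, -0.1338, 0.1254]
eef_rot: [0.981, 0.193, -0.001, -0.001]
ft_force: [0.2, -0.9, 0.2]
width: 0.0001
grip_force: 0.0
```

>>> drive_tool(
  increments=[
    [-0.08,0,-0.07,0,0,0],
    [-0.17,0,-0.14,0,0,0],
    [-0.26,0,-0.2,0,0,0],
    [-0.35,0,-0.25,0,0,0],
    [-0.35,0,-0.25,0,0,0],
  ],
)

```text
time: 4.73
ee_pos: [0.439, -0.1766, 0.2039]
eef_rot: [0.982, 0.191, 0.001, 0.002]
ft_force: [0.7, -0.4, -0.0]
width: 0.0008
grip_force: 0.0
```

>>> drive_tool(
  increments=[
    [0,0,0,0,0,0],
    [0,0,0,0,0,0],
    [0,0,0,0,0,0],
    [0,0,0,0,0,0],
    [0,0,0,0,0,0],
  ],
)

```text
time: 5.15
ee_pos: [0.4418, -0.1732, 0.1997]
eef_rot: [0.981, 0.193, -0.0, -0.001]
ft_force: [0.7, -0.4, 0.4]
width: 0.0003
grip_force: 0.0
```

Run:
```python
from h import *
s=read_state();print(s["time"],s["ee_pos"])
K,k,p,M=cam("wrist");np.savez("w2.npz",K=K,k=k,p=p,M=M)
i=camera("wrist");cv2.imwrite("pics/w2.png",i)
u,_=cv2.projectPoints(np.array([[.512,-.132,.056]]),cv2.Rodrigues(M.T)[0],-M.T@p,K,np.array([k,0,0,0]))
u=u.ravel().astype(int);x0,y0=max(u[0]-83,0),max(u[1]-62,0);print(x0,y0)
cv2.imwrite("pics/w2c.png",cv2.resize(i[y0:y0+125,x0:x0+166],None,fx=4.8,fy=4.8,interpolation=cv2.INTER_CUBIC))
```

```text
5.15 [ 0.44178504 -0.17320929  0.19974868]
181 34
```

View pics/w2c.png

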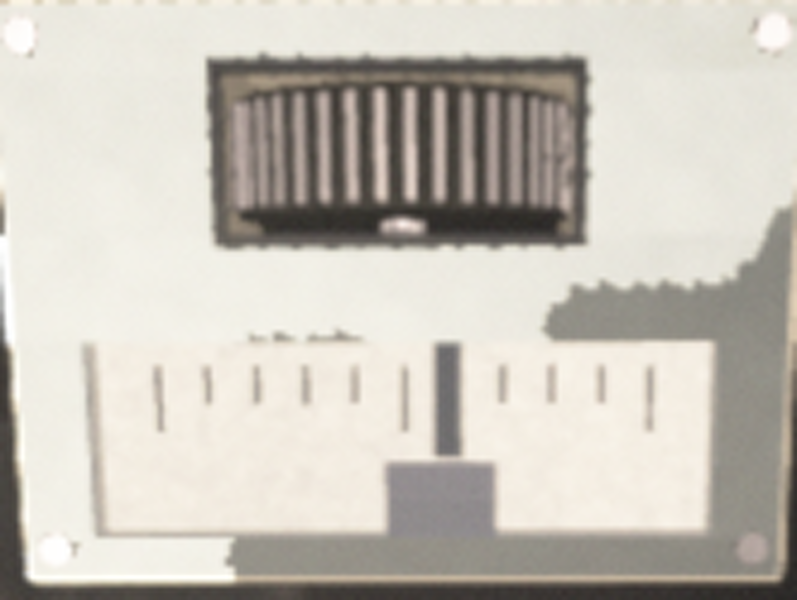

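The pointer (435–461) stands about 1 mm past the plate's middle (387–495). I'll measure it more finely.

Run:
```python
from h import *
d=np.load("w2.npz");C=(d["K"],float(d["k"]),d["p"],d["M"])
g=cv2.cvtColor(cv2.imread("pics/w2.png"),6).astype(float)
def edges(y0,y1,a,b):
    r=g[y0:y1,a:b].mean(0);t=(r.max()+r.min())/2;i=np.where((r[:-1]-t)*(r[1:]-t)<0)[0]
    return a+i+(t-r[i])/(r[i+1]-r[i])
ep=edges(34+78,34+92,181+87,181+101);eq=edges(34+99,34+108,181+72,181+112);print(ep,eq)
o=np.array([.51186,-.13178]);a=-1.1787;M=np.array([[np.cos(a),-np.sin(a)],[np.sin(a),np.cos(a)]])
L=lambda x,y:((hit("",[(x,y)],.052,C)[0,:2]-o)@M).round(4)
print(*[L(x,34+84.5) for x in ep],*[L(x,34+103) for x in eq])
```

```text
[271.1460739  276.41512702] [261.0721519  283.63773148]
[ 0.0057 -0.0179] [ 0.0102 -0.0179] [-0.0033 -0.0336] [ 0.0164 -0.0336]
```

>>> drive_tool(
  increments=[
    [0.09,-0.01,0.05,0,0,0],
    [0.18,-0.02,0.13,0,0,0],
    [0.27,-0.03,0.22,0,0,0],
    [0.348,-0.04,0.31,0,0,0],
    [0.348,-0.04,0.37,0,0,0],
  ],
)

```text
time: 5.62
ee_pos: [0.5359, -0.1192, 0.0866]
eef_rot: [0.981, 0.195, 0.0, -0.002]
ft_force: [-0.7, 0.0, -0.1]
width: 0.0005
grip_force: 0.0
```

>>> drive_tool(
  increments=[
    [0,0,0.01,0,0,0],
    [0,0,0.01,0,0,0],
    [0,0,0.01,0,0,0],
    [0,0,0.01,0,0,0],
    [0,0,0.01,0,0,0],
  ],
)

```text
time: 6.03
ee_pos: [0.5342, -0.1241, 0.0879]
eef_rot: [0.981, 0.192, 0.001, 0.001]
ft_force: [-0.1, -0.4, 0.1]
width: 0.0006
grip_force: 0.0
```

>>> drive_tool(
  increments=[
    [0,0,0.02,0,0,0],
    [0,0,0.04,0,0,0],
    [0,0,0.055,0,0,0],
    [0,0,0.065,0,0,0],
    [0,0,0.073,0,0,0],
  ],
)

```text
time: 6.45
ee_pos: [0.5336, -0.1236, 0.0643]
eef_rot: [0.981, 0.192, -0.0, 0.0]
ft_force: [-3.1, -1.1, 7.7]
width: 0.0003
grip_force: 3.9
```

>>> drive_tool(
  increments=[
    [0,0,0,0,0,0],
    [0,0,0,0,0,0],
    [0,-0.0015,0,0,0,0],
    [0,-0.003,0,0,0,0],
    [0,-0.003,0,0,0,0],
  ],
)

```text
time: 6.87
ee_pos: [0.5334, -0.1231, 0.0649]
eef_rot: [0.981, 0.192, 0.0, 0.0]
ft_force: [-2.5, -1.3, 7.7]
width: 0.0001
grip_force: 3.6
```

>>> drive_tool(
  increments=[
    [0,0,0,0,0,0],
    [0,0,-0.01,0,0,0],
    [0,0,-0.025,0,0,0],
    [0,0,-0.06,0,0,0],
    [0,0,-0.13,0,0,0],
  ],
)

```text
time: 7.28
ee_pos: [0.5318, -0.1221, 0.1022]
eef_rot: [0.981, 0.193, -0.002, -0.001]
ft_force: [0.3, -0.1, -0.2]
width: 0.0005
grip_force: 0.0
```

>>> drive_tool(
  increments=[
    [-0.08,0,-0.08,0,0,0],
    [-0.17,0,-0.16,0,0,0],
    [-0.26,0,-0.24,0,0,0],
    [-0.35,0,-0.31,0,0,0],
    [-0.35,0,-0.31,0,0,0],
  ],
)

```text
time: 7.7
ee_pos: [0.4343, -0.1649, 0.2008]
eef_rot: [0.982, 0.191, 0.001, 0.002]
ft_force: [1.0, -1.3, 0.5]
width: 0.0004
grip_force: 0.0
```

>>> drive_tool(
  increments=[
    [0,0,0,0,0,0],
    [0,0,0,0,0,0],
    [0,0,0,0,0,0],
    [0,0,0,0,0,0],
    [0,0,0,0,0,0],
  ],
)

```text
time: 8.12
ee_pos: [0.4363, -0.1615, 0.1956]
eef_rot: [0.981, 0.193, -0.0, -0.001]
ft_force: [1.0, -0.3, -0.0]
width: 0.0006
grip_force: 0.0
```

Run:
```python
from h import *
s=read_state();print(s["time"],s["ee_pos"])
K,k,p,M=cam("wrist");np.savez("w3.npz",K=K,k=k,p=p,M=M)
i=camera("wrist");cv2.imwrite("pics/w3.png",i)
u,_=cv2.projectPoints(np.array([[.512,-.132,.056]]),cv2.Rodrigues(M.T)[0],-M.T@p,K,np.array([k,0,0,0]))
u=u.ravel().astype(int);x0,y0=max(u[0]-83,0),max(u[1]-62,0);print(x0,y0)
cv2.imwrite("pics/w3c.png",cv2.resize(i[y0:y0+125,x0:x0+166],None,fx=4.8,fy=4.8,interpolation=cv2.INTER_CUBIC))
```

```text
8.1167 [ 0.43625762 -0.16146079  0.19564353]
196 33
```

View pics/w3c.png

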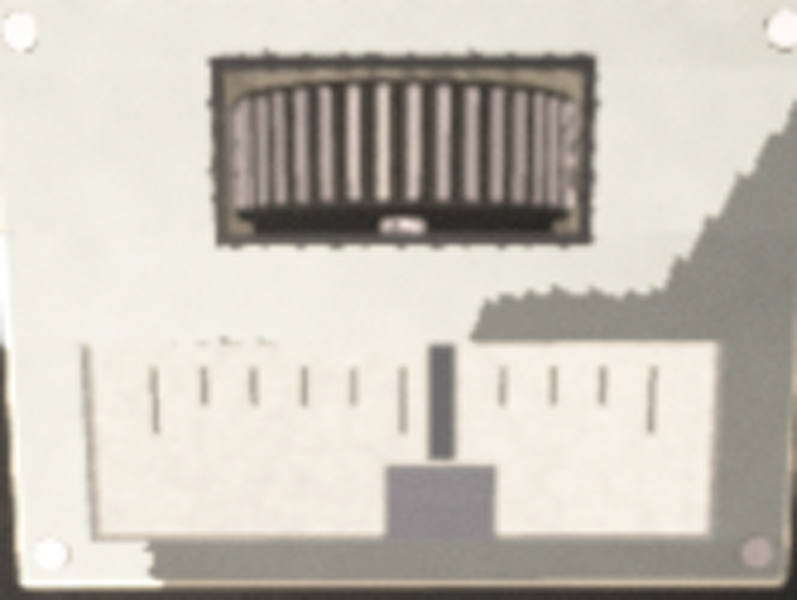

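The pointer (429–455, centre 442) now stands opposite the plate's middle (386–496, centre 441), about 0.2 mm off. The arm is clear of both setters.

```bash
python3 -c "
from bench import *
print(close_job())"
```

```text
the job is handed in; nothing more can be done
None
```

The wide-wheel setter's pointer now stands opposite the middle of its index plate, about 0.2 mm off in the last wrist picture; the narrow setter was not touched, and the job was handed in at about 8 s with the arm clear.

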